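# Fit out an optical node housing

### The arm

A 6-joint arm with a two-finger parallel gripper is mounted at the origin on the work surface. World frame = base frame: x ahead of the robot, y to its left, z up, the work surface at z = 0. Lengths are in m, angles in rad, forces in N, time in s.
With the tool pointing down it reaches from about 0.425 to 0.95 m from the base axis. Payload 14.7 kg.
Tool frame: the origin (TCP) lies between the finger pads; the fingertips stand 11 mm ahead of it and the grasp point (between the pads) lies 8 mm behind it (robot.tip_reach is the distance from the TCP to the fingertips, in m); x points along the fingers, y is the direction in which the jaws open and shut, and the axes are right-handed (so a half turn about x gives the same grasp; the last joint's range is limited). The gripper opens to 85 mm and grips with 20 to 120 N. Pads are 22 mm wide; open, the fingers measure 114 mm over their backs; the gripper's body (76 mm by 85 mm) begins 54 mm behind the grasp point. The pads swing forward as they close: fully open they stand 13 mm farther back than shut.
Start: joints at [-1.202, 0.48, 1.596, -0, 1.065, -0.047], TCP at [0.263, -0.595, 0.242] pointing down, gripper open.
Joint ranges: [-2.75, 2.75], [-0.82, 2.05], [0.23, 2.67], [-1.56, 4.7], [0.09, 2.69], [-2.92, 2.92]. Speed limits (rad/s): [1.89, 1.89, 2.39, 3.01, 3.01, 3.01].

### API

Orientations are given as a 3x3 rotation matrix whose columns are the frame's x, y, z axes.
In Python, from plant import robot, set_gripper, solver, telemetry, snapshot, models gives the robot as it stands. Calls block until the motion is done:
- robot.move_pose(position, orientation): joint-space move of the TCP to a pose.
- robot.move_straight(position, ori=None, max_speed=0.15, f_stop=None): straight line of the TCP; ori=None keeps the orientation; max_speed is the mean speed in m/s. With f_stop (N) it stops when the force on the tool has changed by that much, and returns True; else False.
- robot.goto_joints(angles): joint-space move.
- set_gripper(opening): finger opening in m; the grip force is fixed at half the most; returns when the fingers have stopped.
- robot.sleep(seconds).
- solver.ik(position, orientation): joint angles nearest the present ones, or None.
- telemetry.observe(): the state.
- snapshot(name): name is "side" or "top" or "wrist"; returns a dict with "frame" (400x640x3 uint8, red, green, blue), "range_z" (400x640 float32, m along the optical axis (not along the pixel's ray), 0 where there is no reading), "fx", "fy", "cx", "cy" (pixels), "view" (4x4, takes a point from world to camera coordinates). Camera axes: x right, y down, z forward; pixel columns grow to the right and rows downward; lengths in m; the calibration is good to about 2 mm. A picture is of the moment at which its call begins.
A pose or a line that the arm cannot do raises robot.Unreachable and nothing moves.
- robot.sign_off(): hands the job in, once; it reports no verdict.
Trained networks look in a picture, given as the dict that the camera call returned (one of the last four; its "shot" number tells which), for a name from the list of things; names that differ only in an ending like _2 or _b are one class to them, and where a whole thing is asked for, a point or a joint stands for the part that bears it (a point fixed in the world has none). Each returns a list of dicts, best first, with "conf" (0 to 1); they miss things now and then, are a little off and sometimes report something else, mostly with a low value. They report only what shows in the picture. A call takes as long as a camera call. They do not tell look-alikes from the thing itself.
- models.boxes_of(target, picture): "point" ([x, y, z] in m, in world coordinates, good to about 4 mm: the middle of the surface that is visible of it).
- models.regions_of(target, picture): "pixels" (400x640 bool, what is visible of it).
- models.place_of(target, picture): "point" ([x, y, z] in m, in world coordinates, good to about 4 mm: a listed point, or the origin of a listed thing).
The state is a dict: "clock": time; "joints": joint angles; "joint_vel": joint speeds; "joint_torque": joint torques, N m; "position": TCP position; "eef_rot": TCP orientation; "contact_force": force on the tool from outside, world axes, zero at the start; "wrist_torque": the same for the moment, N m; "width": finger opening in m.
Only numpy, scipy, OpenCV 4.12 (cv2) and the standard library are available. Lean on these libraries where they do the work, as an engineer would, in place of code of your own. Each camera call takes 0.05 s, during which the arm holds its last target. There are 200 camera calls.

### The job

Fit out the open node housing: put the flat-topped receiver in the bay next to the power supply, the finned transmitter in the bay next to the coax port block, and the short monitor in the middle bay between them, each flat on the floor in the middle of its bay, upright and lengthways across the housing; and lay the black fibre tray on top of the power supply, lengthways and centred between its two end lips. Set each one down gently, without dropping it, let go of everything, and leave the meter, the mug and the screwdriver where they are.

Things in the scene. Friction and masses are not known exactly. Their poses are not given: they have to be found in the camera images.
- receiver_center (a point): Receiver module: aluminium box 110 x 60 mm, flat top with just two small black fibre adapters (10 mm high) at one end. x lengthways, z up; point at mid footprint, 42 mm above the underside (84 mm high in all). On the 45 mm high box a black bar handle, 70 mm long along x, 10 x 10 mm, its middle 37 mm above this point, free below for 29 mm. Loose, about 0.45 kg.
- transmitter_center (a point): Transmitter module: aluminium box 110 x 60 mm, top with 8 mm high cooling fins lengthways, 14 to 27 mm either side of the middle. x lengthways, z up; point at mid footprint, 42 mm above the underside (84 mm high in all). On the 45 mm high box a black bar handle, 70 mm long along x, 10 x 10 mm, its middle 37 mm above this point, free below for 29 mm. Loose, about 0.5 kg.
- monitor_center (a point): Status monitor module: the short aluminium box, 76 x 60 mm, flat top with one small brass jack at one end. x lengthways, z up; point at mid footprint, 42 mm above the underside (84 mm high in all). On the 45 mm high box a black bar handle, 50 mm long along x, 10 x 10 mm, its middle 37 mm above this point, free below for 29 mm. Loose, about 0.3 kg.
- tray_center (a point): Fibre tray: shallow black tray 110 (x) x 68 mm (y), rim 10 mm high, floor 3 mm thick, two grey hubs (26 mm across, 9 mm high) 37 mm either side of the middle along x. In the middle an upright grey finger grip, solid, 44 mm (x) by 10 mm (y), its top 34 mm above the underside. Point in mid tray, 17 mm above the underside; z up. Loose, 0.09 kg.
- housing: Open grey cast housing, fixed, 194 (x) by 448 mm (y), rim 78 mm above the bench. Origin mid underside on the bench. Inner floor 10 mm up. Three bays centred at x 0, y -80, 0, +80 mm, each 126 (x) by 76 mm (y) inside low ribs (6 mm high, 4 thick); modules lie along x. At y -160 and +160 are power supply and port block: either may be at either end.
- psu: Power supply, fixed in one end of the housing: white vented box 140 (x) by 74 mm (y), 55 mm high. Flat top 65 mm above the bench, with a 6 mm high dark lip near each end (130 mm clear between them along x) for the fibre tray. Origin mid underside, axes as the housing's. Next bay's centre is 80 mm off along y, towards the housing's middle.
- port_block: Coax port block, fixed in the other end of the housing: low aluminium block 130 (x) by 66 mm (y), 26 mm high, with a row of four brass posts 10 mm high on top. Origin mid underside, axes as the housing's. Next bay's centre is 80 mm off along y, towards the housing's middle.
- meter: Bystander: handheld optical power meter in a blue-grey rubber boot, lying flat, 95 (x) by 185 mm (y), 41 mm high. Origin in the middle of its underside.
- mug: Bystander: white mug, 76 mm across, 90 mm high. Origin in the middle of its underside.
- screwdriver: Bystander: screwdriver lying on the bench on the far side of the work, along x of its frame.
Not all that is in view belongs to the job. Leave any pink or red look-alike of the part that bears transmitter_center alone.

How it is judged:
At the end, for the whole second after the job is handed in: Modules upright in their bays on the floor: receiver 80 mm from the power supply, transmitter 80 mm from the port block (within 13), monitor central (12), all within 15 mm of the middle line; tray flat on the power supply within 13 mm; all lengthways within 0.25 rad, released, at rest (angle between each of receiver_center, transmitter_center, monitor_center, tray_center's own z axis and vertical below 0.06 rad and angle between the x axis of each of receiver_center, transmitter_center, monitor_center, tray_center and the x axis of housing, either way round below 0.25 rad and linear speed of each of receiver, transmitter, monitor, tray below 0.02 m/s and angular speed of each of receiver, transmitter, monitor, tray below 0.1 rad/s and z of receiver_center in the frame of housing between 0.048 and 0.056 m and x of receiver_center in the frame of housing between -0.015 and 0.015 m and z of transmitter_center in the frame of housing between 0.048 and 0.056 m and x of transmitter_center in the frame of housing between -0.015 and 0.015 m and z of monitor_center in the frame of housing between 0.048 and 0.056 m and x of monitor_center in the frame of housing between -0.015 and 0.015 m and y of monitor_center in the frame of housing between -0.012 and 0.012 m and horizontal distance between receiver_center and psu between 0.067 and 0.093 m and horizontal distance between transmitter_center and port_block between 0.067 and 0.093 m and x of tray_center in the frame of psu between -0.013 and 0.013 m and y of tray_center in the frame of psu between -0.013 and 0.013 m and z of tray_center in the frame of psu between 0.068 and 0.076 m); the robot touches nothing.
It fails at once if a module or the tray is let fall from more than about 15 mm, or thrown ((contact force between receiver and the fingers below 0.05 N and linear speed of receiver above 0.6 m/s) or (contact force between transmitter and the fingers below 0.05 N and linear speed of transmitter above 0.6 m/s) or (contact force between monitor and the fingers below 0.05 N and linear speed of monitor above 0.6 m/s) or (contact force between tray and the fingers below 0.05 N and linear speed of tray above 0.6 m/s)).
It fails at once if the meter, mug or screwdriver is pushed more than 30 mm from where it was (distance of any of meter, mug, screwdriver from where it was at the start of the episode above 0.03 m).
It fails at once if the mug is tipped (angle between mug's own z axis and vertical above 0.4 rad).
It also fails if it takes over 106 s, if anything falls off the work surface, if the arm or the gripper's body presses on something with over 40 N, if the wrist force passes 120 N, or if a joint passes its speed limit or range.

## Working session

There is one attempt and no reset: what is moved stays moved. The work goes in short steps, each a Python script; the robot and the scene stay as the last script left them, time stands still between calls to the robot, and variables do not carry over. Pictures are saved under pics/ and viewed, about 12 in all and at most 16, crops included, and the job is handed in when it is done.

```bash
mkdir -p pics; ls; python3 - <<'E'
from plant import robot, set_gripper, solver, telemetry, snapshot, models
import cv2, numpy as np
o=telemetry.observe(); print(o['clock'],o['position'],np.round(o['eef_rot'],2).tolist(),o['width'])
for n in ['top','side']:
    s=snapshot(n); cv2.imwrite(f'pics/{n}0.png',s['frame'][:,:,::-1]); print(n,s['fx'],np.round(s['view'],3).tolist())
    for t in ['receiver_center','transmitter_center','monitor_center','tray_center','housing','psu','port_block','meter','mug','screwdriver']:
        print(t,[(np.round(d['point'],3).tolist(),round(d['conf'],2)) for d in models.place_of(t,s)[:3]])
print(telemetry.observe()['clock'])
E
```

```text
pics
0.0 [ 0.26242925 -0.59422933  0.24168529] [[-0.0, 0.4, -0.91], [0.0, -0.91, -0.4], [-1.0, -0.0, -0.0]] 0.08572941241552023
top 373.64323824458097 [[-0.015, -1.0, -0.001, -0.104], [-0.997, 0.015, -0.079, 0.505], [0.079, -0.0, -0.997, 1.149], [0.0, 0.0, 0.0, 1.0]]
receiver_center [([0.413, -0.21, 0.041], 0.87)]
transmitter_center [([0.217, -0.319, 0.042], 0.9), ([0.542, -0.584, 0.045], 0.84), ([0.414, -0.372, 0.042], 0.8)]
monitor_center []
tray_center [([0.575, -0.217, 0.015], 0.74)]
housing [([0.586, 0.166, -0.001], 0.74)]
psu [([0.594, 0.006, 0.016], 0.81)]
port_block [([0.567, 0.326, 0.013], 0.67)]
meter [([0.774, 0.182, -0.002], 0.73)]
mug [([0.79, -0.307, 0.002], 0.78), ([0.775, 0.182, 0.001], 0.2)]
screwdriver [([0.79, -0.059, -0.001], 0.74)]
side 362.38717323840353 [[-1.0, -0.025, -0.008, 0.511], [-0.006, 0.51, -0.86, 0.114], [0.025, -0.86, -0.51, 0.984], [0.0, 0.0, 0.0, 1.0]]
receiver_center [([0.41, -0.213, 0.039], 0.6)]
transmitter_center [([0.213, -0.316, 0.043], 0.98), ([0.372, -0.599, 0.042], 0.83), ([0.414, -0.374, 0.041], 0.73)]
monitor_center [([0.559, -0.376, 0.04], 0.97)]
tray_center [([0.572, -0.213, 0.016], 0.55)]
housing [([0.583, 0.164, -0.002], 0.75)]
psu [([0.594, 0.004, 0.011], 0.68)]
port_block [([0.572, 0.327, 0.009], 0.64)]
meter [([0.775, 0.182, 0.0], 0.9)]
mug [([0.79, -0.303, -0.001], 0.96), ([0.56, -0.376, 0.041], 0.68), ([0.412, -0.374, 0.042], 0.3)]
screwdriver [([0.793, -0.058, -0.002], 0.58)]
1.1
```

View pics/top0.png

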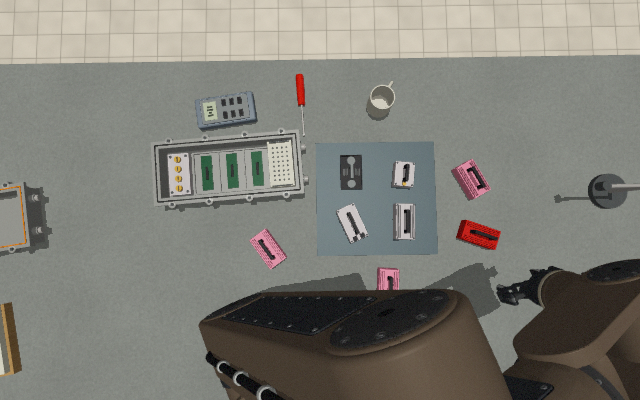

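View pics/side0.png

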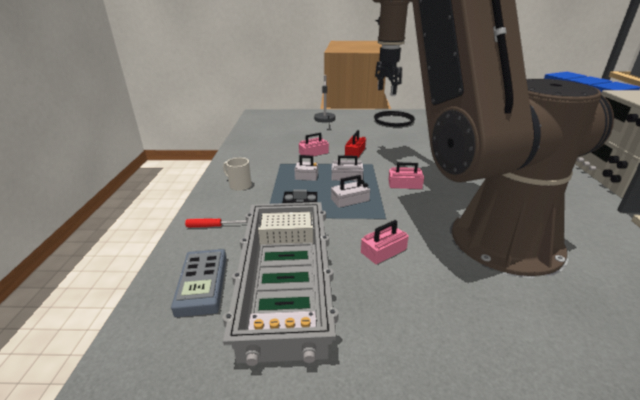

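The top view is up = +x and left = +y. The silver parts are receiver (352,222), transmitter (404,221), monitor (403,174) and tray (351,172). The PSU is at the right end of the housing (280,165) and the port block at the left end (178,172). The networks' silver hits agree with this, and the pink and red ones are decoys. Next I'll measure centres and yaws from depth.

```bash
cat > h.py <<'E'
from plant import robot, set_gripper, solver, telemetry, snapshot, models
import cv2, numpy as np
def cloud(s):
    z=s['range_z']; v,u=np.mgrid[0:400,0:640]
    c=np.stack([(u-s['cx'])/s['fx']*z,(v-s['cy'])/s['fy']*z,z,np.ones_like(z)],-1)
    w=c@np.linalg.inv(s['view']).T
    w=w[...,:3]; w[z<=0]=np.nan; return w
def near(w,c,r,zlo,zhi):
    m=(np.hypot(w[...,0]-c[0],w[...,1]-c[1])<r)&(w[...,2]>zlo)&(w[...,2]<zhi)
    return w[m]
def rect(P):
    """centre, yaw of long side in (-90,90], sizes"""
    (c,(a,b),t)=cv2.minAreaRect((P[:,:2]*1000).astype(np.float32))
    if a<b: a,b,t=b,a,t+90
    t=(t+90)%180-90
    return np.array(c)/1000,t,a,b
def R(yaw):  # jaws along the y axis of a thing whose x axis has this yaw
    x=np.array([0,0,-1.]); y=np.array([-np.sin(yaw),np.cos(yaw),0])
    return np.stack([x,y,np.cross(x,y)],1)
E
python3 - <<'E'
from h import *
G={'receiver':(.412,-.211),'transmitter':(.414,-.372),'monitor':(.559,-.376),'tray':(.573,-.215)}
s=snapshot('top'); w=cloud(s)
for n,c in G.items():
    hi=(.066,.1) if n!='tray' else (.022,.05)
    H=near(w,c,.07,*hi); F=near(w,c,.085 if n!='tray' else .075,.006 if n=='tray' else .02,.12)
    print(n,'grip',len(H),[np.round(x,3) for x in rect(H)],'zmax',np.round(np.percentile(H[:,2],80),3),'all',[np.round(x,3) for x in rect(F)])
m=(w[...,0]>.44)&(w[...,0]<.715)&(w[...,1]>-.1)&(w[...,1]<.43)&(w[...,2]>.071)&(w[...,2]<.085)
print('rim',m.sum(),[np.round(x,3) for x in rect(w[m])])
P=near(w,(.594,.005),.09,.058,.069); print('psu',[np.round(x,3) for x in rect(P)], np.median(P[:,2]))
E
```

```text
receiver grip 84 [array([ 0.414, -0.21 ]), np.float64(23.729), np.float64(69.348), np.float64(9.848)] zmax 0.083 all [array([ 0.414, -0.21 ]), np.float64(23.679), np.float64(110.066), np.float64(60.069)]
transmitter grip 95 [array([ 0.418, -0.37 ]), np.float64(-1.158), np.float64(67.833), np.float64(9.287)] zmax 0.083 all [array([ 0.417, -0.369]), np.float64(-2.235), np.float64(110.325), np.float64(58.464)]
monitor grip 72 [array([ 0.563, -0.374]), np.float64(-6.494), np.float64(49.79), np.float64(10.655)] zmax 0.084 all [array([ 0.562, -0.373]), np.float64(-6.436), np.float64(76.414), np.float64(60.652)]
tray grip 56 [array([ 0.575, -0.213]), np.float64(-1.045), np.float64(42.654), np.float64(9.732)] zmax 0.034 all [array([ 0.575, -0.23 ]), np.float64(0.88), np.float64(109.711), np.float64(100.031)]
rim 3165 [array([0.586, 0.165]), np.float64(-85.903), np.float64(448.801), np.float64(212.726)]
psu [array([0.6  , 0.002]), np.float64(7.107), np.float64(149.227), np.float64(85.822)] 0.0635876858740323
```

```bash
cat >> h.py <<'E'
HC=np.array([.586,.165]); HY=.0715
def hp(y): return HC+y*np.array([-np.sin(HY),np.cos(HY)])
def best(p,yaw):
    q0=np.array(telemetry.observe()['joints']); c=[]
    for k in (0,np.pi,-np.pi):
        q=solver.ik(p,R(yaw+k))
        if q is not None: c.append((abs(np.asarray(q)-q0).max(),yaw+k))
    return min(c)[1]
def say(t):
    o=telemetry.observe(); print(t,round(o['clock'],1),np.round(o['position'],4),'w',round(o['width'],4),'F',np.round(o['contact_force'],1))
HI=.25
def pick(c,yaw,zg):
    """zg: grasp height above bench; TCP is 8 mm below the grasp point"""
    set_gripper(.04); y=best([*c,HI],yaw)
    robot.move_pose([*c,HI],R(y)); robot.move_straight([*c,zg-.008],max_speed=.12)
    set_gripper(0); say('gripped')
    robot.move_straight([*c,HI],max_speed=.15); say('lifted')
def place(c,yaw,zg):
    y=best([*c,HI],yaw)
    robot.move_pose([*c,HI],R(y)); say('above')
    robot.move_straight([*c,zg-.008+.008],max_speed=.12); robot.sleep(.2)
    print('hit',robot.move_straight([*c,zg-.008-.006],max_speed=.02,f_stop=3)); say('down')
    set_gripper(.03); robot.move_straight([*c,HI],max_speed=.15); say('clear')
E
python3 - <<'E'
from h import *
say('start'); pick((.414,-.210),np.radians(23.7),.079)
s=snapshot('side'); cv2.imwrite('pics/side1.png',s['frame'][:,:,::-1])
E
```

```text
start 1.1 [ 0.2626 -0.5946  0.2423] w 0.0849 F [-0.6  0.8  0.3]
gripped 5.2 [ 0.414  -0.2098  0.0713] w 0.0089 F [-0.4  4.5  5.9]
lifted 6.5 [ 0.4136 -0.2098  0.2493] w 0.0085 F [-0.4  0.  -4.5]
```

View pics/side1.png

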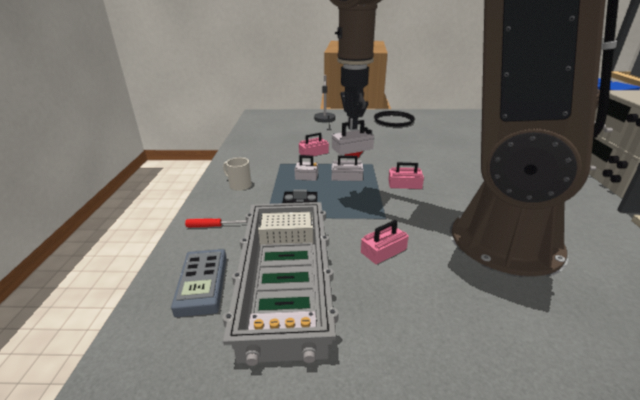

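The receiver hangs level from the gripper at about (352,135), and nothing else has moved. Next I'll place it.

```bash
python3 - <<'E'
from h import *
place(hp(-.08),HY,.089)
s=snapshot('side'); cv2.imwrite('pics/side2.png',s['frame'][:,:,::-1])
E
```

```text
above 7.9 [0.5914 0.0843 0.2498] w 0.0088 F [-0.2 -1.6 -4.5]
hit True
down 10.1 [0.5918 0.0856 0.0812] w 0.0087 F [-0.4  2.9  5.8]
clear 11.7 [0.5912 0.0852 0.2491] w 0.0299 F [ 0.2 -1.  -0.8]
```

View pics/side2.png

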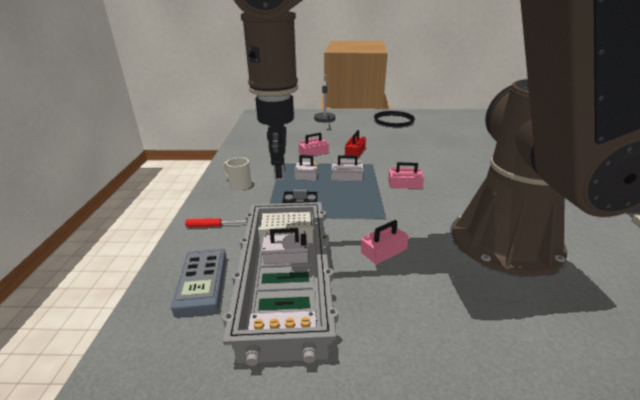

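The receiver sits in the bay beside the PSU at (285,247). The job is well ahead on time, so I'll do the transmitter and then the monitor.

```bash
python3 - <<'E'
from h import *
pick((.4175,-.370),np.radians(-1.8),.079); place(hp(.08),HY,.089)
pick((.5625,-.3735),np.radians(-6.4),.079); place(hp(0),HY,.089)
pick((.575,-.213),np.radians(-1.),.027)
s=snapshot('side'); cv2.imwrite('pics/side3.png',s['frame'][:,:,::-1])
s=snapshot('top'); cv2.imwrite('pics/top3.png',s['frame'][:,:,::-1])
E
```

```text
gripped 15.8 [ 0.4178 -0.3705  0.0714] w 0.0086 F [-0.8 -2.7  3.7]
lifted 17.1 [ 0.4171 -0.3696  0.2491] w 0.0087 F [-0.5 -0.3 -4.3]
above 19.4 [0.5806 0.2438 0.25  ] w 0.0088 F [ 0.6  0.3 -4.8]
hit True
down 21.5 [0.5804 0.2444 0.0812] w 0.0087 F [ 0.7 -3.8  7.4]
clear 23.1 [0.5798 0.2446 0.2491] w 0.0299 F [-0.8  0.8 -0.4]
gripped 27.6 [ 0.5627 -0.3736  0.0716] w 0.0086 F [-0.2  1.7  6. ]
lifted 29.0 [ 0.5621 -0.3732  0.2489] w 0.0085 F [-0.2  0.1 -2.3]
above 30.9 [0.5864 0.1641 0.25  ] w 0.0087 F [ 0.1 -1.  -2.5]
hit True
down 33.1 [0.5861 0.165  0.0816] w 0.0086 F [-2.9 -0.2 10.4]
clear 34.7 [0.5855 0.1649 0.2491] w 0.03 F [ 0.1 -1.1  0.3]
gripped 38.8 [ 0.5753 -0.2131  0.0194] w 0.0086 F [-0.8  0.3  5.5]
lifted 40.5 [ 0.5746 -0.2128  0.2492] w 0.0089 F [-0.3 -0.7 -0.4]
```

View pics/side3.png

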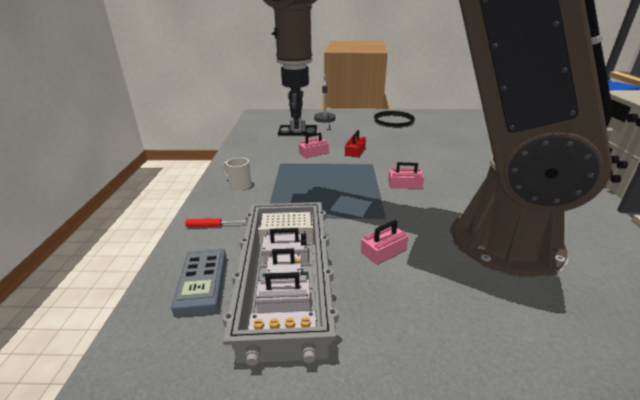

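All three modules stand in their bays at (285,240), (283,258) and (282,285), and the tray hangs level at (298,130). Next I'll lay the tray, then check everything from above with the arm out of the way.

```bash
python3 - <<'E'
from h import *
place(hp(-.16),HY,.092)
robot.move_pose([.43,-.35,.30],R(best([.43,-.35,.30],0))); robot.sleep(.3)
s=snapshot('top'); w=cloud(s); cv2.imwrite('pics/top4.png',cv2.resize(s['frame'][100:240,130:430,::-1],None,fx=2.6,fy=2.6,interpolation=cv2.INTER_CUBIC))
Ri=np.array([[np.cos(HY),np.sin(HY)],[-np.sin(HY),np.cos(HY)]])
def rep(n,H):
    c,t,a,b=rect(H); print(n,'local',np.round(Ri@(c-HC),4),'dyaw',round(t-np.degrees(HY),1),'size',round(a),round(b),'z',np.round(np.percentile(H[:,2],[10,50,90]),4))
for n,y in (('rec',-.08),('mon',0),('tx',.08)): rep(n,near(w,hp(y),.045,.086,.105))
rep('traygrip',near(w,hp(-.16),.03,.09,.115))
for t in ['housing','psu','port_block','receiver_center','monitor_center','transmitter_center','tray_center','meter','mug','screwdriver']:
    print(t,[(np.round(d['point'],3).tolist(),round(d['conf'],2)) for d in models.place_of(t,s)[:4]])
say('end')
E
```

```text
above 41.5 [0.5975 0.0049 0.25  ] w 0.0092 F [-0.4 -1.2 -1.3]
hit True
down 43.6 [0.5976 0.0054 0.0842] w 0.009 F [ 0.  -0.6  4.1]
clear 45.2 [0.5969 0.0054 0.2491] w 0.0299 F [0.1 0.  0.4]
rec local [-0.0006 -0.0799] dyaw 0.2 size 67 10 z [0.0891 0.0922 0.0945]
mon local [ 0.0002 -0.0012] dyaw -1.0 size 48 9 z [0.0892 0.0921 0.0946]
tx local [-0.0018  0.0781] dyaw 0.5 size 66 11 z [0.0888 0.0919 0.0942]
traygrip local [ 0.0005 -0.1613] dyaw -4.3 size 42 9 z [0.0944 0.0969 0.0991]
housing [([0.584, 0.165, 0.001], 0.8)]
psu [([0.594, 0.005, 0.018], 0.53)]
port_block [([0.569, 0.327, 0.011], 0.86)]
receiver_center [([0.591, 0.088, 0.048], 0.81)]
monitor_center [([0.584, 0.161, 0.053], 0.91)]
transmitter_center [([0.34, 0.051, 0.042], 0.87), ([0.576, 0.243, 0.053], 0.71), ([0.372, -0.6, 0.043], 0.43)]
tray_center [([0.599, 0.0, 0.082], 0.76)]
meter [([0.775, 0.184, -0.0], 0.88)]
mug [([0.792, -0.306, -0.002], 0.81)]
screwdriver [([0.791, -0.056, 0.002], 0.73)]
end 47.5 [ 0.43 -0.35  0.3 ] w 0.0299 F [-0.3  0.8  0.4]
```

View pics/top4.png

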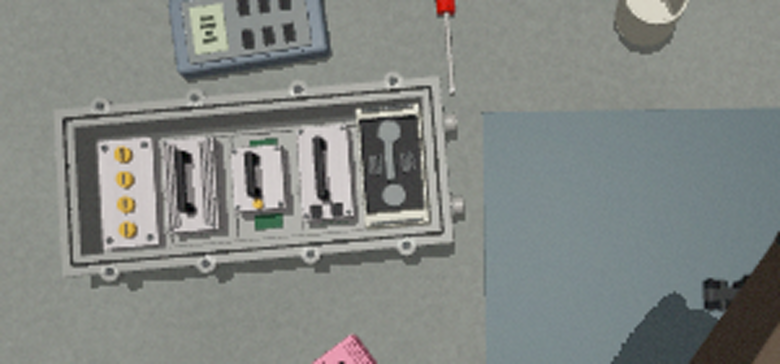

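The crop shows port block (127,190), transmitter (190,185), monitor (257,180), receiver (325,172) and the tray between the PSU lips (393,165). Everything is flat, lengthways and released, so I'm handing in.

```bash
python3 -c "
from plant import robot
robot.sign_off()"
```

```text
the job is handed in; nothing more can be done
```

The housing is fitted out and handed in at about 47.5 s of the 106 s limit. The receiver is next to the power supply, the monitor is in the middle bay, and the transmitter is next to the port block. The tray lies on the power supply between its lips. Each part was lowered slowly until it touched, then released.

**Placing:** in the last depth check, all four parts were within about 2 mm of where they should be. The three modules were within about 1° of lengthways, with their handles at the height expected for sitting on the bay floor. The tray grip's top was at 0.099 m, which is right for lying flat on the power supply.

**Bystanders:** the meter, mug and screwdriver read within about 3 mm of their starting positions.

**Readings that disagreed:**
- **Tray angle:** the fit to the small finger grip gave −4.3° against the housing. That is probably coarse pixels, and it is well inside the 0.25 rad (14°) limit.
- **Receiver, monitor and tray:** the network's position estimates were 3–6 mm off my depth fits. The receiver's and monitor's heights were within their limits. The tray's implied 0.082 m above the power supply's underside frame if that is on the bench, or 0.072 m if it is on the housing floor.
- **Power supply:** its network position was about 3 mm from the one I worked out from the housing.

No checks failed.

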